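# Find the capped bottle that rattles and hold it out over the reject plate

## Robot

A 6-joint arm with a two-finger parallel gripper is mounted at the origin on a cart in front of the work surface, level with it; the furniture and walls round the work are solid. World frame = base frame: x ahead of the robot, y to its left, z up, the work surface at z = 0. Lengths are in m, angles in rad, forces in N, time in s.
With the tool pointing down it reaches from about 0.3 to 0.75 m from the base axis. Payload 8.5 kg.
Tool frame: the origin (TCP) lies at the very end of the fingers, on their centre line; the grasp point (between the pads) lies behind it (bot.tcp_to_grasp is the z of the grasp point in the tool frame, in m); z points along the fingers, y is the line along which they close (so a half turn about z gives the same grasp; the last joint's range is limited). The gripper opens to 88 mm and grips with 3 to 60 N. Pads are 18 mm wide; open, the fingers measure 123 mm over their backs; the gripper's body (75 mm by 187 mm) begins 45 mm behind the grasp point.
Start: joints at [0.985, 0.381, 1.297, -0, 1.464, -0.215], TCP at [0.199, 0.513, 0.212] pointing down, gripper open.
Joint ranges: [-3.11, 3.11], [-0.89, 2.33], [0.22, 2.48], [-1.42, 4.56], [0.17, 2.85], [-2.88, 2.88]. Speed limits (rad/s): [2.39, 2.39, 3.14, 3.14, 3.14, 3.14].

## Interface

Orientations are given as a 3x3 rotation matrix whose columns are the frame's x, y, z axes.
In Python, from station import bot gives the robot as it stands. The module is installed in compiled form; this text tells all that it offers.
- The arm moves only by the tool jog_arm, never from a script. Its argument "targets" is a list of rows, each a list of 5 numbers: the closure, from 0 (fully open) to 1 (shut), then the shift along the tool's x, y, z in m, then the turn about the tool's z in degrees. A call has 1 to 5 rows; each row shifts and turns the commanded pose from where the row before left it, along the tool's axes as they then stand; what a row does not reach is not made up. A row lasts 1/10 s, in which the tool goes at most 50 mm and 8.59 degrees, less where a joint would pass 70% of its speed; a pose out of reach is approached as far as the arm can. A call is refused whole if a number of a shift passes 0.05 or a number of a turn 8.59, either way. A call with a gripper value outside its range is refused whole. The fingers move at their own pace and stop on an object; the grip force is fixed at half the most. Time passes only in rows, so rows that do not move let the fingers close. It gives the time, the measured TCP pose, the force, the opening and the grip force at its end, in the units of the state.
- bot.observe(): the state, without advancing time (a new reading comes with each control period).
- bot.get_image(name): name is "scene" or "side" or "wrist"; returns the picture (480x640x3 uint8, blue, green, red); there is no depth.
- bot.camera_info(name): a dict with "fx", "fy", "cx", "cy" (pixels), "cam_to_world" (4x4, takes a point from camera to world coordinates); the wrist camera has in their place "hand_eye" (4x4, takes a point from camera to tool coordinates, whose origin is the TCP and whose axes are the flange's). Camera axes: x right, y down, z forward; pixel columns grow to the right and rows downward; lengths in m; the calibration is good to about 2 mm. A picture is of the moment at which its call begins: read the wrist's pose just before it. camera_info takes no time and is no camera call.
- bot.close_job(): hands the job in; it is judged then, once.
The state is a dict: "t": time; "joint_pos": joint angles; "qvel": joint speeds; "joint_torque": joint torques, N m; "ee_pos": TCP position; "eef_rot": TCP orientation; "contact_force": force on the tool from outside, world axes, zero at the start; "wrist_torque": the same for the moment, N m; "gripper_width": finger opening in m; "grasp_force": force on a finger pad.
Only numpy, scipy, OpenCV 4.12 (cv2) and the standard library are available. Lean on these libraries where they do the work, as an engineer would, in place of code of your own. Each camera call takes 0.05 s, during which the arm holds its last target. There are 200 camera calls.

## Task

One of the three capped white bottles on the worktop in front of the press has a loose steel slug shut inside: pick them up and shake them one at a time to find the one that rattles. Stand every bottle that stays quiet back upright where it stood, keep the quiet ones away from the yellow reject plate on the table to the right, and leave the caliper and the hex key alone. Then hold the rattling bottle out level and still, clear above the middle of the reject plate by about 6 cm, and finish there, still holding it.

Things in the scene. Friction and masses are not known exactly. Their poses are not given: they have to be found in the camera images.
- bottle_1: one of three look-alike white bottles with a fixed ribbed white cap: lens-shaped body 57 mm thick in the middle (its own x), 104 mm wide (its y), sides upright to about 80 mm, then a shoulder; cap 26 mm across, its top at 115 mm. Origin: centre of the underside, z up through the cap. Taken from above across the 57 mm. The three stand one behind another, leading away from the robot
- bottle_2: the same as bottle_1 outside. Each weighs 0.32 to 0.40 kg in all, drawn anew, so weight tells nothing; which one rattles is drawn anew too. In the rattling one a loose 240 g steel slug slides easily on the inside: about 65 mm of play along the bottle's y, 18 mm along x, 3 mm up; the other two hold the same weight packed tight, which stays put
- bottle_3: the same as bottle_1 outside. Feeling it: a quick 80 mm stroke (about 0.3 s) along the bottle's width, or a 15 degree tilt that way, throws the loose slug to one end, where it knocks and stays; a stroke to and a stroke fro leave the weight at different ends, about 0.15 N m apart at the wrist (a packed bottle: under 0.05). Nothing outside marks it
- reject_plate: square yellow plate, 110 x 110 mm, with a black rim 8 mm high and four small screws, fixed flat on the neighbouring table to the right, at the same height as the worktop; origin: centre of its underside; nothing is put on it. Keep the arm low: a press head hangs 0.55 m above the table left of and behind the bottles, another 0.46 m above the table beyond the plate
- caliper: steel vernier caliper, 76 x 202 x 13 mm, lying loose near the front left edge of the worktop; a bystander; origin: centre of its underside, beam along its y
- hex_key: black L-shaped hex key, 33 x 93 x 7 mm, lying loose on the worktop near the slide fixture; a bystander; origin: centre of its underside, long leg along its y
Things that resemble listed ones, but are neither listed nor needed, are in the scene too. What is shaped like the bottle_1 but green is not meant.

How it is judged:
By the outcome, as a careful person would: the job done as asked, in the order asked, and still so for the second after the job is handed in, while the arm keeps its last pose, push and grip.
It also fails if it takes over 67 s, if anything falls off the work surface, if the arm or the gripper's body presses on something with over 40 N, if the wrist force passes 120 N, or if a joint passes its speed limit or range.

## Working session

There is one attempt and no reset: what is moved stays moved. The work goes in short steps, Python scripts to look and compute and a tool call to move; the robot and the scene stay as the last step left them, time stands still between calls to the robot, and variables do not carry over. Pictures are saved under pics/ and viewed, at most 10 in all, crops included, and the job is handed in when it is done.

Besides the shell and the picture viewer there is one more tool, called by a JSON object that holds its "name" and its "arguments". jog_arm: Moves the arm, as the interface text tells. Its arguments: {"type":"object","properties":{"targets":{"type":"array","items":{"type":"array","items":{"type":"number"}}}},"required":["targets"]}

```bash
mkdir -p pics; python3 - <<'E'
from station import bot
import cv2,numpy as np
s=bot.observe();print({k:np.round(v,3).tolist() for k,v in s.items()}, bot.tcp_to_grasp)
for n in("scene","side"):
    cv2.imwrite(f"pics/{n}0.png",bot.get_image(n))
    c=bot.camera_info(n);print(n,c["fx"],c["fy"],c["cx"],c["cy"],np.round(c["cam_to_world"],4).tolist())
print(bot.camera_info("wrist"))
E
```

```text
{'t': 0.0, 'joint_pos': [0.985, 0.381, 1.298, -0.0, 1.464, -0.215], 'qvel': [-0.001, 0.001, 0.0, 0.0, -0.001, -0.0], 'joint_torque': [0.001, -43.794, -22.455, 0.071, 0.035, -0.0], 'ee_pos': [0.199, 0.512, 0.211], 'eef_rot': [[-0.932, 0.362, -0.001], [0.362, 0.932, -0.001], [0.0, -0.001, -1.0]], 'contact_force': [-0.514, 0.093, -0.204], 'wrist_torque': [0.05, -0.029, -0.009], 'grasp_force': 0.0, 'gripper_width': 0.088} -0.0187
scene 570.793822490055 570.793822490055 320.66880425869005 248.51058369193368 [[0.8093, -0.3176, 0.4941, -0.2684], [-0.587, -0.4675, 0.661, -1.1299], [0.021, -0.825, -0.5648, 0.9259], [0.0, 0.0, 0.0, 1.0]]
side 567.3376178055664 567.3376178055664 315.66366195900383 231.91018913957978 [[0.6584, 0.4988, -0.5636, 1.2038], [0.7525, -0.4511, 0.4798, -0.6683], [-0.0149, -0.74, -0.6724, 0.9118], [0.0, 0.0, 0.0, 1.0]]
{'fx': 429.60976116005986, 'fy': 429.60976116005986, 'cx': 319.44601164011965, 'cy': 238.0704355126327, 'hand_eye': array([[ 1.02290971e-03, -9.51533387e-01, -3.07543763e-01,
         8.03779820e-02],
       [ 9.99999329e-01,  8.06019076e-04,  8.32255398e-04,
        -4.47376615e-04],
       [-5.44032658e-04, -3.07544408e-01,  9.51533573e-01,
        -1.72653107e-01],
       [ 0.00000000e+00,  0.00000000e+00,  0.00000000e+00,
         1.00000000e+00]])}
```

View pics/scene0.png

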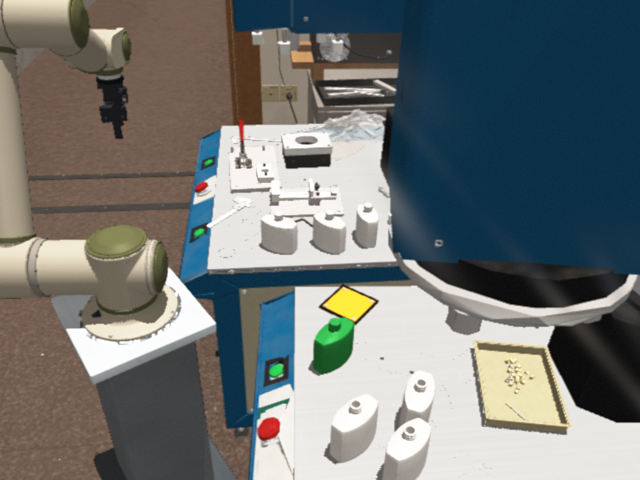

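View pics/side0.png

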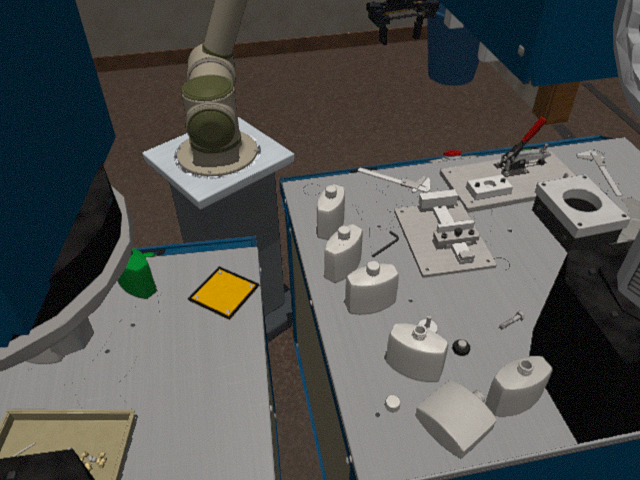

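The scene view shows white bottles at (279,230), (329,229) and (367,223). They match side (330,212), (343,252) and (371,287). They stand in a row leading away from the robot, with caps on, so they fit the description. The open-necked ones at side (417,350), (520,385), the one lying at (455,417), and scene (355,430), (418,400), (408,450) are other bottles, and the green one is not meant. The plate is at scene (349,303) and side (223,292). I'll confirm with an enlarged crop.

```bash
cat > h.py <<'E'
from station import bot
import numpy as np,cv2
def ray(n,u,v,z):
    c=bot.camera_info(n)
    if n=="wrist":
        s=bot.observe();T=np.eye(4);T[:3,:3]=s["eef_rot"];T[:3,3]=s["ee_pos"];M=T@c["hand_eye"]
    else: M=c["cam_to_world"]
    d=M[:3,:3]@np.array([(u-c["cx"])/c["fx"],(v-c["cy"])/c["fy"],1]);o=M[:3,3]
    return o+d*(z-o[2])/d[2]
E
python3 - <<'E'
from h import *
a=cv2.imread("pics/scene0.png");b=cv2.imread("pics/side0.png")
A=cv2.resize(a[190:265,245:395],None,fx=5,fy=5,interpolation=cv2.INTER_CUBIC)[:, :750]
B=cv2.resize(b[175:320,300:410],None,fx=4,fy=4,interpolation=cv2.INTER_CUBIC)
cv2.imwrite("pics/cropA.png",A);cv2.imwrite("pics/cropB.png",B)
for n,im in(("scene",a),("side",b)):
    h=cv2.cvtColor(im,cv2.COLOR_BGR2HSV);m=cv2.inRange(h,(18,150,120),(35,255,255))
    c=max(cv2.findContours(m,0,2)[0],key=cv2.contourArea);(u,v)=c.reshape(-1,2).mean(0);M=cv2.moments(c)
    print(n,ray(n,M['m10']/M['m00'],M['m01']/M['m00'],.004),cv2.contourArea(c))
    box=[ray(n,*p,.004)[:2].round(3) for p in cv2.boxPoints(cv2.minAreaRect(c))]; print(box)
E
```

```text
scene [ 0.45286961 -0.288038    0.004     ] 907.0
[array([ 0.392, -0.257]), array([ 0.481, -0.191]), array([ 0.515, -0.317]), array([ 0.428, -0.373])]
side [ 0.45353751 -0.2921401   0.004     ] 1491.5
[array([ 0.423, -0.352]), array([ 0.357, -0.267]), array([ 0.48, -0.23]), array([ 0.536, -0.314])]
```

View pics/cropB.png

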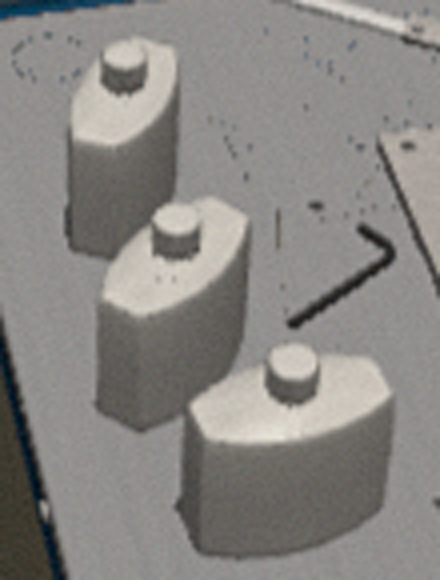

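View pics/cropA.png

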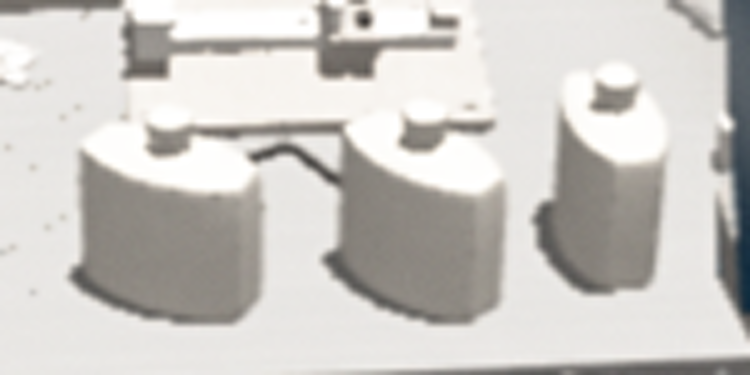

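All three are capped and plain; this crop confirms them as the ones meant. The cap-top centres are at side (331,188), (344,229), (374,264) and scene (279,214), (330,211), (368,205).

```bash
python3 - <<'E'
from h import *
B=[(125,54),(177,217),(295,358)];A=[(168,118),(424,106),(617,75)]
E=[((91,138),(170,52)),((122,308),(230,210)),((199,422),(378,376))]
EA=[((84,152),(255,182)),((348,133),(502,190)),((572,78),(640,162))]
fb=lambda p:("side",300+p[0]/4-.4,175+p[1]/4-.4);fa=lambda p:("scene",245+p[0]/5-.4,190+p[1]/5-.4)
for i in range(3):
    print(i,ray(*fb(B[i]),.115).round(3),ray(*fa(A[i]),.115).round(3))
    for f,e in((fb,E[i]),(fa,EA[i])):
        p,q=[ray(*f(x),.081)[:2] for x in e];d=q-p
        print('  mid',((p+q)/2).round(3),'len',np.hypot(*d).round(3),'ang y-axis',np.degrees(np.arctan2(d[1],d[0])).round(1)%180)
E
```

```text
0 [0.447 0.024 0.115] [0.445 0.025 0.115]
  mid [0.445 0.031] len 0.092 ang y-axis 107.6
  mid [0.447 0.028] len 0.101 ang y-axis 127.7
1 [ 0.568 -0.049  0.115] [ 0.57  -0.044  0.115]
  mid [ 0.565 -0.045] len 0.097 ang y-axis 100.2
  mid [ 0.569 -0.047] len 0.104 ang y-axis 110.0
2 [ 0.682 -0.078  0.115] [ 0.682 -0.077  0.115]
  mid [ 0.678 -0.075] len 0.097 ang y-axis 67.1
  mid [ 0.684 -0.069] len 0.099 ang y-axis 73.7
```

```bash
cat >> h.py <<'E'
from scipy.spatial.transform import Rotation as Ro
def plan(xyz,phi,g=0,start=None,step=.048,n=None):
    """rows from current (or start=(xyz,phi)) to TCP xyz with tool-x world heading phi deg"""
    if start is None:
        s=bot.observe();p=np.array(s["ee_pos"]);R=s["eef_rot"];f=np.degrees(np.arctan2(R[1,0],R[0,0]))
    else: p=np.array(start[0],float);f=start[1]
    xyz=np.array(xyz,float);dphi=(phi-f+180)%360-180
    n=n or int(max(np.ceil(np.linalg.norm(xyz-p)/step),np.ceil(abs(dphi)/8.5),1));rows=[]
    for k in range(n):
        m=n-k;dw=(xyz-p)/m;a=np.radians(f)
        X=np.array([np.cos(a),np.sin(a),0]);Y=np.array([np.sin(a),-np.cos(a),0])
        d=np.round([dw@X,dw@Y,-dw[2]],3);t=round(-((phi-f+180)%360-180)/m,1)
        p=p+X*d[0]+Y*d[1]-np.array([0,0,d[2]]);f-=t
        rows.append([g,*d.tolist(),t])
    for i in range(0,n,5): print(rows[i:i+5])
    return p,f
def st():
    s=bot.observe();R=s["eef_rot"]
    print("t %.2f"%s["t"],"tcp",np.round(s["ee_pos"],4),"phi %.1f"%np.degrees(np.arctan2(R[1,0],R[0,0])),"tilt",np.round(R[:2,2],3),"F",np.round(s["contact_force"],2),"T",np.round(s["wrist_torque"],3),"w %.4f"%s["gripper_width"],"gf %.1f"%s["grasp_force"],"q",np.round(s["joint_pos"],2))
E
python3 - <<'E'
from h import *
for n,u,v,z in(("side",540,122,.15),("side",505,165,.05),("scene",240,124,.15),("scene",241,160,.05)): print(ray(n,u,v,z).round(3))
q=plan((.199,.512,.28),158.8)
plan((.47,-.0,.28),115,start=((.199,.512,.281),158.8))
E
```

```text
[0.634 0.563 0.15 ]
[0.616 0.477 0.05 ]
[0.63  0.563 0.15 ]
[0.589 0.494 0.05 ]
[[0, 0.0, -0.0, -0.034, np.float64(-0.0)], [0, 0.0, -0.0, -0.035, np.float64(-0.0)]]
[[0, -0.034, -0.029, 0.0, 3.4], [0, -0.035, -0.027, 0.0, 3.4], [0, -0.037, -0.025, 0.0, 3.4], [0, -0.038, -0.023, 0.0, 3.4], [0, -0.04, -0.02, 0.0, 3.4]]
[[0, -0.041, -0.018, 0.0, 3.3], [0, -0.042, -0.016, 0.0, 3.4], [0, -0.042, -0.013, 0.0, 3.3], [0, -0.043, -0.011, 0.0, 3.4], [0, -0.044, -0.008, 0.0, 3.3]]
[[0, -0.044, -0.006, 0.0, 3.4], [0, -0.045, -0.003, 0.001, 3.3], [0, -0.044, -0.0, -0.0, 3.4]]
```

{"name": "jog_arm", "arguments": {"targets": [[0,0,0,-0.035,0],[0,0,0,-0.035,0],[0,-0.034,-0.029,0,3.4],[0,-0.035,-0.027,0,3.4],[0,-0.037,-0.025,0,3.4]]}}

```text
t: 0.6
ee_pos: [0.2621, 0.3933, 0.2816]
eef_rot: [[-0.852, 0.523, -0.0], [0.523, 0.852, -0.0], [0.0, -0.0, -1.0]]
contact_force: [0.9, -0.2, 0.5]
gripper_width: 0.0882
grasp_force: 0.0
```

{"name": "jog_arm", "arguments": {"targets": [[0,-0.038,-0.023,0,3.4],[0,-0.04,-0.02,0,3.4],[0,-0.041,-0.018,0,3.3],[0,-0.042,-0.016,0,3.4],[0,-0.042,-0.013,0,3.3]]}}

```text
t: 1.1
ee_pos: [0.3665, 0.196, 0.2818]
eef_rot: [[-0.664, 0.748, -0.0], [0.748, 0.664, -0.0], [0.0, -0.0, -1.0]]
contact_force: [1.5, 1.4, -1.1]
gripper_width: 0.0881
grasp_force: 0.0
```

{"name": "jog_arm", "arguments": {"targets": [[0,-0.043,-0.011,0,3.4],[0,-0.044,-0.008,0,3.3],[0,-0.044,-0.006,0,3.4],[0,-0.045,-0.003,0,3.3],[0,-0.044,0,0,3.4]]}}

```text
t: 1.6
ee_pos: [0.4704, -0.0011, 0.2817]
eef_rot: [[-0.419, 0.908, -0.0], [0.908, 0.419, 0.0], [0.0, -0.0, -1.0]]
contact_force: [1.2, -0.0, 0.6]
gripper_width: 0.0882
grasp_force: 0.0
```

{"name": "jog_arm", "arguments": {"targets": [[0,0,0,0,0],[0,0,0,0,0]]}}

```text
t: 1.8
ee_pos: [0.4698, 0.0004, 0.2813]
eef_rot: [[-0.421, 0.907, -0.001], [0.907, 0.421, 0.001], [0.001, -0.001, -1.0]]
contact_force: [-0.8, -0.4, -0.0]
gripper_width: 0.0884
grasp_force: 0.0
```

```bash
python3 - <<'E'
from h import *
st();cv2.imwrite("pics/w0.png",bot.get_image("wrist"))
E
```

```text
t 1.80 tcp [4.698e-01 4.000e-04 2.813e-01] phi 114.9 tilt [-0.001  0.001] F [-0.84 -0.4  -0.02] T [-0.036 -0.022  0.06 ] w 0.0884 gf 0.0 q [-0.25  0.19  1.37  0.    1.58 -0.69]
```

View pics/w0.png

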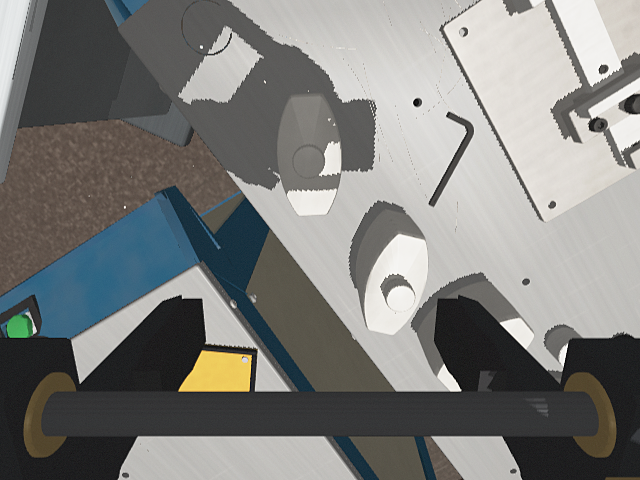

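The wrist view shows bottle 1 (in shadow) with its cap at (309,160) and ends at (309,95) and (309,215). Bottle 2's cap is at (400,293) with ends near (412,237) and (377,332). Bottle 3 is half hidden behind the finger.

```bash
python3 - <<'E'
from h import *
for c,p,q in(((309,160),(309,95),(309,215)),((400,293),(412,237),(377,332))):
    print(ray("wrist",*c,.115).round(4))
    p,q=[ray("wrist",*x,.081)[:2] for x in(p,q)];d=p-q
    print('  mid',((p+q)/2).round(4),np.hypot(*d).round(3),np.degrees(np.arctan2(d[1],d[0])).round(1))
cv2.imwrite("pics/w0c.png",cv2.resize(cv2.convertScaleAbs(cv2.imread("pics/w0.png")[80:400,250:550],alpha=1.0),None,fx=1.8,fy=1.8))
E
```

```text
[0.4469 0.0291 0.115 ]
  mid [0.4472 0.0266] 0.102 114.6
[ 0.5658 -0.0414  0.115 ]
  mid [ 0.5703 -0.0492] 0.102 99.1
```

View pics/w0c.png

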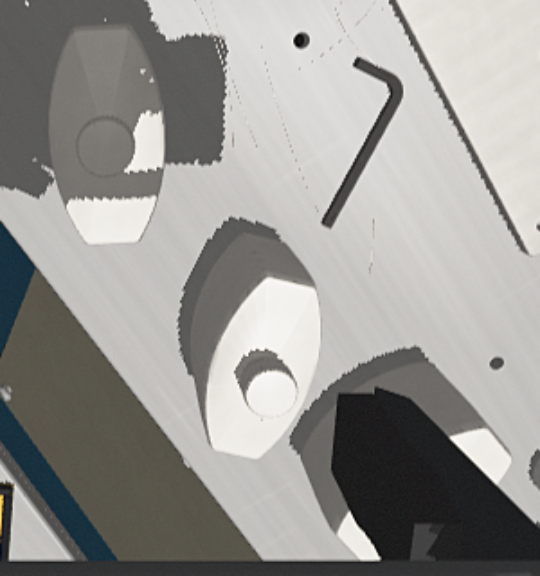

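{"name": "jog_arm", "arguments": {"targets": [[0,0.033,-0.01,0,0],[0,0,0,0.05,0],[0,0,0,0.05,0],[0,0,0,0.05,0],[0,0,0,0.04,0]]}}

```text
t: 2.35
ee_pos: [0.4455, 0.0281, 0.0901]
eef_rot: [[-0.424, 0.905, -0.001], [0.906, 0.424, 0.0], [0.001, -0.001, -1.0]]
contact_force: [2.1, -0.6, -0.8]
gripper_width: 0.0883
grasp_force: 0.0
```

{"name": "jog_arm", "arguments": {"targets": [[0,0,0,0.025,0],[0,0,0,0.01,0],[0,0,0,0,0]]}}

```text
t: 2.65
ee_pos: [0.4464, 0.0274, 0.0566]
eef_rot: [[-0.423, 0.906, -0.001], [0.906, 0.423, 0.0], [0.001, -0.001, -1.0]]
contact_force: [-0.4, -0.5, 0.1]
gripper_width: 0.0881
grasp_force: 0.0
```

{"name": "jog_arm", "arguments": {"targets": [[0.3,0,0,0,0],[0.6,0,0,0,0],[1,0,0,0,0],[1,0,0,0,0],[1,0,0,0,0]]}}

```text
t: 3.15
ee_pos: [0.4475, 0.0265, 0.0574]
eef_rot: [[-0.422, 0.907, 0.002], [0.907, 0.422, -0.0], [-0.001, 0.001, -1.0]]
contact_force: [-0.3, -0.1, 4.5]
gripper_width: 0.0554
grasp_force: 29.9
```

```bash
python3 -c "
from h import *
st()"
```

```text
t 3.15 tcp [0.4475 0.0265 0.0574] phi 114.9 tilt [ 0.002 -0.   ] F [-0.31 -0.1   4.48] T [ 0.09  -0.022  0.011] w 0.0554 gf 29.9 q [-0.21  0.4   1.8   0.    0.94 -0.64]
```

{"name": "jog_arm", "arguments": {"targets": [[1,0,0,-0.02,0],[1,0,0,-0.04,0],[1,0,0,-0.04,0],[1,0,0,0,0],[1,0,0,0,0]]}}

```text
t: 3.65
ee_pos: [0.4465, 0.0265, 0.1565]
eef_rot: [[-0.422, 0.907, -0.0], [0.907, 0.422, -0.0], [0.0, -0.0, -1.0]]
contact_force: [-0.3, 0.3, -3.7]
gripper_width: 0.0551
grasp_force: 29.9
```

{"name": "jog_arm", "arguments": {"targets": [[1,0.04,0,0,0],[1,0.04,0,0,0],[1,0,0,0,0],[1,0,0,0,0],[1,0,0,0,0]]}}

```text
t: 4.15
ee_pos: [0.4131, 0.0986, 0.1558]
eef_rot: [[-0.422, 0.907, -0.002], [0.907, 0.422, -0.0], [0.001, -0.002, -1.0]]
contact_force: [-0.2, 0.2, -3.0]
gripper_width: 0.055
grasp_force: 29.9
```

```bash
python3 -c "
from h import *
st()"
```

```text
t 4.15 tcp [0.4131 0.0986 0.1558] phi 114.9 tilt [-0.002 -0.   ] F [-0.22  0.19 -2.96] T [-0.085  0.057 -0.003] w 0.0550 gf 29.9 q [-0.05  0.22  1.71 -0.    1.21 -0.48]
```

{"name": "jog_arm", "arguments": {"targets": [[1,-0.04,0,0,0],[1,-0.04,0,0,0],[1,0,0,0,0],[1,0,0,0,0],[1,0,0,0,0]]}}

```text
t: 4.65
ee_pos: [0.4466, 0.0265, 0.1564]
eef_rot: [[-0.421, 0.907, -0.001], [0.907, 0.421, 0.0], [0.001, -0.001, -1.0]]
contact_force: [0.4, 0.6, -4.1]
gripper_width: 0.0554
grasp_force: 29.9
```

```bash
python3 -c "
from h import *
st()"
```

```text
t 4.65 tcp [0.4466 0.0265 0.1564] phi 114.9 tilt [-0.001  0.   ] F [ 0.4   0.62 -4.09] T [ 0.005  0.038 -0.   ] w 0.0554 gf 29.9 q [-0.21  0.26  1.66  0.    1.23 -0.64]
```

{"name": "jog_arm", "arguments": {"targets": [[1,0.04,0,0,0],[1,0.04,0,0,0],[1,0,0,0,0],[1,0,0,0,0],[1,0,0,0,0]]}}

```text
t: 5.15
ee_pos: [0.4133, 0.099, 0.1569]
eef_rot: [[-0.422, 0.906, 0.0], [0.906, 0.422, -0.0], [-0.0, 0.0, -1.0]]
contact_force: [-0.0, -0.0, -4.2]
gripper_width: 0.0552
grasp_force: 29.9
```

```bash
python3 -c "
from h import *
st()"
```

```text
t 5.15 tcp [0.4133 0.099  0.1569] phi 115.0 tilt [ 0. -0.] F [-0.04 -0.03 -4.22] T [-0.001  0.025  0.009] w 0.0552 gf 29.9 q [-0.04  0.22  1.71 -0.    1.21 -0.48]
```

{"name": "jog_arm", "arguments": {"targets": [[1,-0.04,0,0,0],[1,-0.04,0,0,0],[1,0,0,0,0],[1,0,0,0,0],[1,0,0,0,0]]}}

```text
t: 5.65
ee_pos: [0.4466, 0.0266, 0.1567]
eef_rot: [[-0.422, 0.907, -0.001], [0.907, 0.422, 0.0], [0.001, -0.0, -1.0]]
contact_force: [0.2, -0.1, -3.1]
gripper_width: 0.0549
grasp_force: 29.9
```

```bash
python3 -c "
from h import *
st()"
```

```text
t 5.65 tcp [0.4466 0.0266 0.1567] phi 114.9 tilt [-0.001  0.   ] F [ 0.2  -0.13 -3.1 ] T [-0.02   0.069 -0.009] w 0.0549 gf 29.9 q [-0.21  0.26  1.66  0.    1.23 -0.64]
```

```bash
cat >> h.py <<'E'
def tq(n=8):
    T=[]
    for _ in range(n):
        s=bot.observe();T.append(np.array(s["wrist_torque"])@np.array(s["eef_rot"])[:,:2]);bot.get_image("wrist")
    T=np.array(T);print("tool x,y torque",T.mean(0).round(4),"sem",(T.std(0)/n**.5).round(4),"t",s["t"])
E
python3 -c "
from h import *
tq()"
```

```text
tool x,y torque [ 0.0345 -0.0197] sem [0.0096 0.0107] t 6.0
```

{"name": "jog_arm", "arguments": {"targets": [[1,0.03,0,0,0],[1,0.05,0,0,0],[1,0,0,0,0],[1,0,0,0,0],[1,0,0,0,0]]}}

```text
t: 6.55
ee_pos: [0.4136, 0.0987, 0.157]
eef_rot: [[-0.422, 0.907, 0.001], [0.907, 0.422, -0.0], [-0.0, 0.0, -1.0]]
contact_force: [0.1, -0.7, -3.1]
gripper_width: 0.055
grasp_force: 29.9
```

```bash
python3 -c "
from h import *
tq()"
```

```text
tool x,y torque [ 0.0403 -0.0553] sem [0.0117 0.0112] t 6.9
```

{"name": "jog_arm", "arguments": {"targets": [[1,-0.03,0,0,0],[1,-0.05,0,0,0],[1,0,0,0,0],[1,0,0,0,0],[1,0,0,0,0]]}}

```text
t: 7.45
ee_pos: [0.4465, 0.027, 0.1567]
eef_rot: [[-0.422, 0.907, -0.001], [0.907, 0.422, 0.0], [0.001, -0.0, -1.0]]
contact_force: [-0.4, -0.1, -3.0]
gripper_width: 0.055
grasp_force: 29.9
```

```bash
python3 -c "
from h import *
tq();st()"
```

```text
tool x,y torque [ 0.0477 -0.0325] sem [0.008  0.0076] t 7.8
t 7.85 tcp [0.4469 0.0268 0.1569] phi 115.0 tilt [0. 0.] F [ 0.63 -0.27 -3.64] T [-0.021 -0.038 -0.046] w 0.0549 gf 29.9 q [-0.21  0.26  1.66  0.    1.23 -0.64]
```

Bottle 1 is quiet (difference about 0.03). I'll set it back down.

{"name": "jog_arm", "arguments": {"targets": [[1,0,0,0.04,0],[1,0,0,0.035,0],[1,0,0,0.015,0],[1,0,0,0.006,0],[1,0,0,0.004,0]]}}

```text
t: 8.35
ee_pos: [0.4475, 0.0263, 0.0572]
eef_rot: [[-0.422, 0.906, 0.001], [0.906, 0.422, -0.001], [-0.001, 0.0, -1.0]]
contact_force: [-9.4, 1.4, 32.1]
gripper_width: 0.0553
grasp_force: 30.0
```

{"name": "jog_arm", "arguments": {"targets": [[1,0,0,0,0],[0.8,0,0,0,0],[0,0,0,0,0],[0,0,0,0,0],[0,0,0,0,0]]}}

```text
t: 8.85
ee_pos: [0.4473, 0.0265, 0.0572]
eef_rot: [[-0.422, 0.907, 0.001], [0.907, 0.422, -0.0], [-0.001, 0.001, -1.0]]
contact_force: [0.3, 1.1, -0.2]
gripper_width: 0.0769
grasp_force: 0.0
```

{"name": "jog_arm", "arguments": {"targets": [[0,0,0,-0.03,0],[0,0,0,-0.05,0],[0,0,0,-0.05,0],[0,0,0,-0.05,0],[0,0,0,0,0]]}}

```text
t: 9.35
ee_pos: [0.4492, 0.0262, 0.2428]
eef_rot: [[-0.422, 0.906, 0.012], [0.907, 0.422, -0.002], [-0.007, 0.01, -1.0]]
contact_force: [0.8, 0.3, -0.9]
gripper_width: 0.0878
grasp_force: 0.0
```

```bash
python3 -c "
from h import *
st()
plan((.569,-.047,.235),101)
bot_im=bot.get_image('side');cv2.imwrite('pics/s1.png',cv2.resize(bot_im[170:330,290:430],None,fx=3,fy=3))"
```

```text
t 9.35 tcp [0.4492 0.0262 0.2428] phi 115.0 tilt [ 0.012 -0.002] F [ 0.82  0.33 -0.85] T [-0.049  0.03   0.01 ] w 0.0878 gf 0.0 q [-0.21  0.17  1.5   0.    1.45 -0.64]
[[0, -0.039, 0.026, 0.003, np.float64(4.7)], [0, -0.037, 0.029, 0.002, np.float64(4.6)], [0, -0.034, 0.032, 0.003, np.float64(4.7)]]
```

View pics/s1.png

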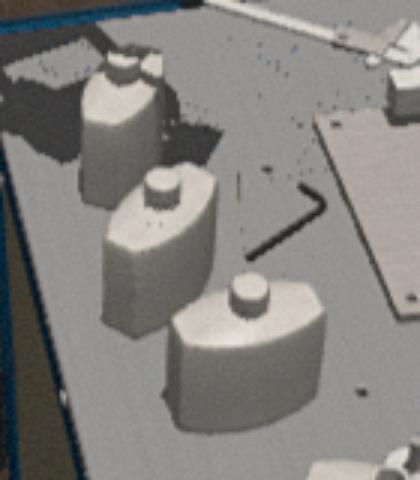

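The view shows bottle 1 (crop 120,130) upright in its place, the others undisturbed. On to bottle 2.

{"name": "jog_arm", "arguments": {"targets": [[0,-0.039,0.026,0,4.7],[0,-0.037,0.029,0,4.6],[0,-0.034,0.032,0,4.7],[0,0,0,0,0],[0,0,0,0,0]]}}

```text
t: 9.9
ee_pos: [0.5667, -0.0469, 0.2346]
eef_rot: [[-0.19, 0.982, -0.004], [0.982, 0.19, 0.001], [0.002, -0.003, -1.0]]
contact_force: [-0.1, 0.2, 0.1]
gripper_width: 0.0881
grasp_force: 0.0
```

```bash
python3 -c "
from h import *
st()
cv2.imwrite('pics/w1.png',bot.get_image('wrist'))"
```

```text
t 9.90 tcp [ 0.5667 -0.0469  0.2346] phi 100.9 tilt [-0.004  0.001] F [-0.14  0.16  0.12] T [-0.026  0.098  0.018] w 0.0881 gf 0.0 q [-0.29  0.4   1.2   0.    1.55 -0.48]
```

View pics/w1.png

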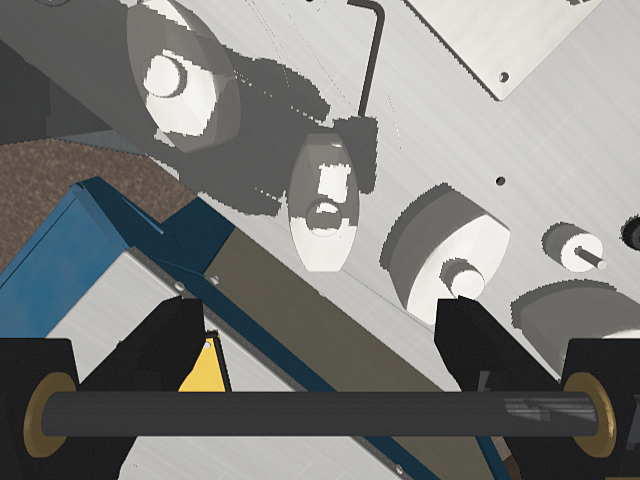

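The wrist view shows bottle 2 with ends at (325,134) and (321,271), nearly aligned. Bottle 3 has ends near (498,223) and (422,319) and its cap at (468,279).

```bash
python3 - <<'E'
from h import *
for c,p,q in(((324,216),(325,134),(321,271)),((468,279),(498,223),(422,319))):
    print(ray("wrist",*c,.115).round(4))
    p,q=[ray("wrist",*x,.081)[:2] for x in(p,q)];d=p-q
    print('  mid',((p+q)/2).round(4),np.hypot(*d).round(3),np.degrees(np.arctan2(d[1],d[0])).round(1))
E
```

```text
[ 0.5683 -0.0442  0.115 ]
  mid [ 0.5679 -0.0452] 0.11 99.6
[ 0.6821 -0.0709  0.115 ]
  mid [ 0.6881 -0.079 ] 0.101 68.7
```

{"name": "jog_arm", "arguments": {"targets": [[0,0.002,0.002,0.03,1.3],[0,0,0,0.05,0],[0,0,0,0.05,0],[0,0,0,0.03,0],[0,0,0,0.018,0]]}}

```text
t: 10.45
ee_pos: [0.5663, -0.043, 0.0566]
eef_rot: [[-0.169, 0.986, -0.004], [0.986, 0.169, 0.001], [0.002, -0.004, -1.0]]
contact_force: [0.4, -0.3, 0.2]
gripper_width: 0.0878
grasp_force: 0.0
```

{"name": "jog_arm", "arguments": {"targets": [[0,0,0,0,0],[0.4,0,0,0,0],[1,0,0,0,0],[1,0,0,0,0],[1,0,0,0,0]]}}

```text
t: 10.95
ee_pos: [0.5688, -0.0444, 0.0597]
eef_rot: [[-0.168, 0.986, 0.001], [0.986, 0.168, -0.0], [-0.001, 0.001, -1.0]]
contact_force: [0.0, -0.2, -0.1]
gripper_width: 0.0587
grasp_force: 0.0
```

{"name": "jog_arm", "arguments": {"targets": [[1,0,0,0,0],[1,0,0,0,0]]}}

```text
t: 11.15
ee_pos: [0.569, -0.0444, 0.0605]
eef_rot: [[-0.168, 0.986, 0.002], [0.986, 0.168, -0.001], [-0.001, 0.002, -1.0]]
contact_force: [-10.9, -0.7, 20.4]
gripper_width: 0.0425
grasp_force: 10.0
```

```bash
python3 -c "
from h import *
st()"
```

```text
t 11.15 tcp [ 0.569  -0.0444  0.0605] phi 99.7 tilt [ 0.002 -0.001] F [-10.95  -0.72  20.4 ] T [-0.218  2.284 -0.027] w 0.0425 gf 10.0 q [-0.29  0.57  1.46 -0.    1.12 -0.45]
```

Bottle 2's grip slipped onto the shoulder because the tool sits at z 0.060. I'll open and look.

{"name": "jog_arm", "arguments": {"targets": [[0.4,0,0,0,0],[0,0,0,0,0],[0,0,0,0,0],[0,0,0,0,0],[0,0,0,0,0]]}}

```text
t: 11.65
ee_pos: [0.5687, -0.0444, 0.059]
eef_rot: [[-0.168, 0.986, 0.001], [0.986, 0.168, -0.0], [-0.0, 0.001, -1.0]]
contact_force: [0.3, 0.2, 0.5]
gripper_width: 0.0802
grasp_force: 0.1
```

```bash
python3 -c "
from h import *
st()
a=bot.get_image('side')[170:330,290:430];b=bot.get_image('wrist')
cv2.imwrite('pics/s2.png',np.hstack([cv2.resize(a,(350,400)),cv2.resize(b[:400,180:540],(360,400))]))"
```

```text
t 11.65 tcp [ 0.5687 -0.0444  0.059 ] phi 99.7 tilt [ 0.001 -0.   ] F [0.34 0.22 0.47] T [-0.053  0.101  0.022] w 0.0802 gf 0.1 q [-0.29  0.57  1.46 -0.    1.11 -0.45]
```

View pics/s2.png

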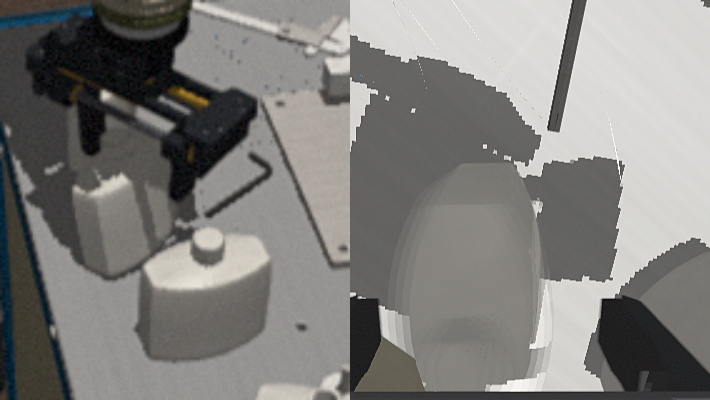

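The wrist picture shows bottle 2 between the fingers but with a ghosted outline, so it is still rocking. I'll wait, then check numerically whether it has come to rest.

{"name": "jog_arm", "arguments": {"targets": [[0,0,0,0,0],[0,0,0,0,0],[0,0,0,0,0],[0,0,0,0,0],[0,0,0,0,0]]}}

```text
t: 12.25
ee_pos: [0.5686, -0.0443, 0.0588]
eef_rot: [[-0.168, 0.986, -0.0], [0.986, 0.168, 0.0], [0.0, -0.0, -1.0]]
contact_force: [-0.2, 0.6, 0.4]
gripper_width: 0.0881
grasp_force: 0.0
```

```bash
python3 -c "
from h import *
st()
a=bot.get_image('wrist').astype(int)
s1=bot.get_image('side')
for i in range(3): b=bot.get_image('wrist').astype(int)
print('moving px',(abs(a-b).sum(2)>40)[:390].sum())
# cap of b2 hidden by gripper; compare lower body of b2 in side view with start
o=cv2.imread('pics/side0.png').astype(int)
g=lambda im:[ (int(r),np.flatnonzero(np.abs(np.diff(im[r,315:352].sum(1).astype(int)))>60)+315) for r in (255,260,265,270)]
print(g(o));print(g(s1))
np.save('w.npy',b)
cv2.imwrite('pics/w2.png',b)
h=cv2.Canny(b.astype(np.uint8)[:390],30,80)
for r in (170,200,240,280,320,360): print(r,np.flatnonzero(h[r,200:420])+200)
"
```

```text
t 12.25 tcp [ 0.5686 -0.0443  0.0588] phi 99.7 tilt [-0.  0.] F [-0.16  0.56  0.41] T [-0.109  0.004  0.001] w 0.0881 gf 0.0 q [-0.29  0.57  1.46  0.    1.11 -0.45]
moving px 550
[(255, array([323, 324])), (260, array([323])), (265, array([323, 324])), (270, array([323]))]
[(255, array([323])), (260, array([323, 349])), (265, array([323])), (270, array([319, 320, 323]))]
170 [288 348 375]
200 [274 355 357 363 369 373]
240 [259 263 264 373 378]
280 [250 372 373 377 378 379 386 390 400 401 402 403 404 405 406 411 419]
320 [204 249 294 295 297 299 309 336 341 343 346 347 368 390 392]
360 [246 247 248 254 280 284 387 414][ WARN:0@2.954] global loadsave.cpp:1063 imwrite_ Unsupported depth image for selected encoder is fallbacked to CV_8U.
```

Bottle 2 stands at its original place. I'll lower 4 mm and grip again.

{"name": "jog_arm", "arguments": {"targets": [[0,0,0,0.002,0],[0,0,0,0.002,0],[0,0,0,0,0],[0,0,0,0,0],[0.4,0,0,0,0]]}}

```text
t: 13.0
ee_pos: [0.5686, -0.0444, 0.0549]
eef_rot: [[-0.168, 0.986, 0.0], [0.986, 0.168, -0.0], [-0.0, 0.0, -1.0]]
contact_force: [0.7, -0.1, 0.6]
gripper_width: 0.082
grasp_force: 0.0
```

{"name": "jog_arm", "arguments": {"targets": [[0.4,0,0,0,0],[1,0,0,0,0],[1,0,0,0,0],[1,0,0,0,0],[1,0,0,0,0]]}}

```text
t: 13.5
ee_pos: [0.5687, -0.0443, 0.0549]
eef_rot: [[-0.168, 0.986, 0.0], [0.986, 0.168, -0.0], [-0.0, 0.0, -1.0]]
contact_force: [0.9, 0.2, 0.3]
gripper_width: 0.0561
grasp_force: 29.9
```

{"name": "jog_arm", "arguments": {"targets": [[1,0,0,0,0],[1,0,0,0,0]]}}

```text
t: 13.7
ee_pos: [0.5687, -0.0444, 0.0549]
eef_rot: [[-0.168, 0.986, 0.0], [0.986, 0.168, -0.0], [-0.0, 0.0, -1.0]]
contact_force: [1.3, -1.1, 0.8]
gripper_width: 0.0559
grasp_force: 29.9
```

```bash
python3 -c "
from h import *
st()"
```

```text
t 13.70 tcp [ 0.5687 -0.0444  0.0549] phi 99.6 tilt [ 0. -0.] F [ 1.33 -1.08  0.76] T [-0.079 -0.077  0.015] w 0.0559 gf 29.9 q [-0.29  0.57  1.46  0.    1.1  -0.45]
```

{"name": "jog_arm", "arguments": {"targets": [[1,0,0,-0.02,0],[1,0,0,-0.04,0],[1,0,0,-0.04,0],[1,0,0,0,0],[1,0,0,0,0]]}}

```text
t: 14.2
ee_pos: [0.5681, -0.0442, 0.1545]
eef_rot: [[-0.168, 0.986, -0.001], [0.986, 0.168, 0.0], [0.0, -0.001, -1.0]]
contact_force: [-0.4, -0.5, -3.9]
gripper_width: 0.0558
grasp_force: 30.0
```

{"name": "jog_arm", "arguments": {"targets": [[1,0.03,0,0,0],[1,0.05,0,0,0],[1,0,0,0,0],[1,0,0,0,0],[1,0,0,0,0]]}}

```text
t: 14.7
ee_pos: [0.5548, 0.0341, 0.1536]
eef_rot: [[-0.167, 0.986, -0.002], [0.986, 0.167, 0.0], [0.0, -0.002, -1.0]]
contact_force: [-0.3, -0.3, -3.4]
gripper_width: 0.056
grasp_force: 30.0
```

```bash
python3 -c "
from h import *
tq()"
```

```text
tool x,y torque [ 0.0478 -0.0361] sem [0.0122 0.0082] t 15.05
```

{"name": "jog_arm", "arguments": {"targets": [[1,-0.03,0,0,0],[1,-0.05,0,0,0],[1,0,0,0,0],[1,0,0,0,0],[1,0,0,0,0]]}}

```text
t: 15.6
ee_pos: [0.5684, -0.0437, 0.1548]
eef_rot: [[-0.168, 0.986, -0.0], [0.986, 0.168, 0.0], [0.0, -0.0, -1.0]]
contact_force: [-0.9, 0.2, -2.9]
gripper_width: 0.0562
grasp_force: 30.0
```

```bash
python3 -c "
from h import *
tq();st()"
```

```text
tool x,y torque [ 0.0501 -0.0218] sem [0.0103 0.0097] t 15.95
t 16.00 tcp [ 0.5686 -0.044   0.1549] phi 99.7 tilt [0. 0.] F [-0.47 -0.31 -3.63] T [-0.109  0.053  0.003] w 0.0558 gf 30.0 q [-0.28  0.46  1.34  0.    1.34 -0.45]
```

{"name": "jog_arm", "arguments": {"targets": [[1,0.03,0,0,0],[1,0.05,0,0,0],[1,0,0,0,0],[1,0,0,0,0],[1,0,0,0,0]]}}

```text
t: 16.5
ee_pos: [0.5554, 0.0341, 0.1549]
eef_rot: [[-0.167, 0.986, 0.0], [0.986, 0.167, -0.0], [-0.0, 0.0, -1.0]]
contact_force: [0.5, -0.5, -4.0]
gripper_width: 0.0559
grasp_force: 30.0
```

```bash
python3 -c "
from h import *
tq()"
```

```text
tool x,y torque [ 0.082  -0.0542] sem [0.0067 0.0032] t 16.85
```

{"name": "jog_arm", "arguments": {"targets": [[1,-0.03,0,0,0],[1,-0.05,0,0,0],[1,0,0,0,0],[1,0,0,0,0],[1,0,0,0,0]]}}

```text
t: 17.4
ee_pos: [0.5684, -0.0437, 0.1548]
eef_rot: [[-0.168, 0.986, -0.0], [0.986, 0.168, 0.0], [0.0, -0.0, -1.0]]
contact_force: [1.1, 0.7, -3.0]
gripper_width: 0.0555
grasp_force: 30.0
```

```bash
python3 -c "
from h import *
tq();st()"
```

```text
tool x,y torque [ 0.0792 -0.0198] sem [0.0134 0.0085] t 17.75
t 17.80 tcp [ 0.5686 -0.044   0.1549] phi 99.7 tilt [0. 0.] F [ 0.   -0.13 -4.24] T [-0.036  0.018 -0.018] w 0.0559 gf 30.0 q [-0.28  0.46  1.34  0.    1.34 -0.45]
```

Bottle 2 is quiet too. I'll put it back, stopping 1 mm short first.

{"name": "jog_arm", "arguments": {"targets": [[1,0,0,0.04,0],[1,0,0,0.035,0],[1,0,0,0.015,0],[1,0,0,0.006,0],[1,0,0,0.003,0]]}}

```text
t: 18.3
ee_pos: [0.5684, -0.0437, 0.0563]
eef_rot: [[-0.168, 0.986, -0.001], [0.986, 0.168, 0.001], [0.001, -0.001, -1.0]]
contact_force: [-7.0, 8.1, 12.3]
gripper_width: 0.0558
grasp_force: 30.0
```

{"name": "jog_arm", "arguments": {"targets": [[1,0,0,0,0],[1,0,0,0.001,0],[1,0,0,0,0]]}}

```text
t: 18.6
ee_pos: [0.5693, -0.044, 0.0562]
eef_rot: [[-0.168, 0.986, 0.003], [0.986, 0.168, 0.0], [-0.0, 0.003, -1.0]]
contact_force: [-1.7, 5.6, 5.5]
gripper_width: 0.0558
grasp_force: 30.0
```

{"name": "jog_arm", "arguments": {"targets": [[0.4,0,0,0,0],[0,0,0,0,0],[0,0,0,0,0],[0,0,0,0,0],[0,0,0,0,0]]}}

```text
t: 19.1
ee_pos: [0.5687, -0.0446, 0.0549]
eef_rot: [[-0.168, 0.986, 0.0], [0.986, 0.168, -0.0], [-0.0, 0.0, -1.0]]
contact_force: [-0.1, -0.0, 0.4]
gripper_width: 0.0857
grasp_force: 0.0
```

{"name": "jog_arm", "arguments": {"targets": [[0,0,0,-0.02,0],[0,0,0,-0.03,0],[0,0,0,-0.05,0],[0,0,0,-0.05,0],[0,0,0,0,0]]}}

```text
t: 19.6
ee_pos: [0.571, -0.045, 0.2116]
eef_rot: [[-0.168, 0.986, 0.012], [0.986, 0.168, -0.004], [-0.006, 0.011, -1.0]]
contact_force: [1.0, 0.9, 0.6]
gripper_width: 0.0882
grasp_force: 0.0
```

```bash
python3 -c "
from h import *
st()
plan((.682,-.077,.205),70)
cv2.imwrite('pics/w3.png',bot.get_image('wrist'));cv2.imwrite('pics/s3.png',bot.get_image('side'))"
```

```text
t 19.60 tcp [ 0.571  -0.045   0.2116] phi 99.7 tilt [ 0.012 -0.004] F [0.95 0.92 0.57] T [-0.124  0.032 -0.046] w 0.0882 gf 0.0 q [-0.29  0.41  1.24 -0.    1.47 -0.45]
[[0, -0.013, 0.026, 0.002, np.float64(7.4)], [0, -0.009, 0.027, 0.002, np.float64(7.4)], [0, -0.005, 0.029, 0.001, np.float64(7.4)], [0, -0.002, 0.029, 0.002, np.float64(7.5)]]
```

{"name": "jog_arm", "arguments": {"targets": [[0,-0.013,0.026,0,7.5],[0,-0.009,0.027,0,7.5],[0,-0.005,0.029,0,7.5],[0,-0.002,0.029,0,7.5],[0,0,0,0,0]]}}

```text
t: 20.2
ee_pos: [0.6813, -0.0778, 0.2008]
eef_rot: [[0.351, 0.936, -0.004], [0.936, -0.351, 0.001], [-0.001, -0.004, -1.0]]
contact_force: [0.6, -0.1, -0.5]
gripper_width: 0.088
grasp_force: 0.0
```

{"name": "jog_arm", "arguments": {"targets": [[0,0,0,0,0],[0,0,0,0,0],[0,0,0,0,0]]}}

```text
t: 20.5
ee_pos: [0.6793, -0.0765, 0.205]
eef_rot: [[0.347, 0.938, -0.0], [0.938, -0.347, 0.0], [-0.0, -0.0, -1.0]]
contact_force: [-0.2, 0.6, 0.9]
gripper_width: 0.0883
grasp_force: 0.0
```

```bash
python3 - <<'E'
from h import *
st()
a=cv2.imread('pics/side0.png');b=bot.get_image('side')
w=bot.get_image('wrist');cv2.imwrite('pics/w4.png',w)
# shift of bottles 1,2 between start and now by template matching of small patches (cap)
for n,(u,v) in dict(b1cap=(331,191),b2cap=(344,232),b1=(330,212),b2=(343,255)).items():
    t=a[v-12:v+12,u-14:u+14];r=cv2.matchTemplate(b[v-20:v+20,u-22:u+22],t,cv2.TM_CCOEFF_NORMED);_,m,_,l=cv2.minMaxLoc(r);print(n,m.__round__(2),l[0]-8,l[1]-8)
# b3 silhouette in wrist view: low-saturation edges
e=cv2.Canny(w,40,100)
for r in range(80,300,20): print(r,np.flatnonzero(e[r,220:430])+220)
E
```

```text
t 20.50 tcp [ 0.6793 -0.0765  0.205 ] phi 69.7 tilt [-0.  0.] F [-0.19  0.56  0.9 ] T [-0.098  0.152 -0.042] w 0.0883 gf 0.0 q [-0.28  0.63  0.88 -0.    1.63  0.07]
b1cap 0.32 0 -1
b2cap 0.41 1 -8
b1 0.23 -1 7
b2 0.43 1 -6
80 []
100 [350 351 353 354 355 356]
120 [229 232 287]
140 [285 292 307 348 349]
160 [298 302 314 356 371 372]
180 [291 323 325 362 371]
200 [225 226 288 327 328 329 330 332 339 341 342 343 344 347 364 370]
220 [233 287 306 309 315 344 364 370]
240 [236 289 313 340 341 360]
260 [227 228 230 231 232 234 235 236 237 238 241 242 243 244 248 249 250 255
 256 294 304 345 350 351 352 353]
280 [303 304 309 340 341]
```

{"name": "jog_arm", "arguments": {"targets": [[0,0,0.003,0.03,0],[0,0,0,0.05,0],[0,0,0,0.04,0],[0,0,0,0.02,0],[0,0,0,0.01,0]]}}

```text
t: 21.1
ee_pos: [0.6817, -0.0776, 0.0528]
eef_rot: [[0.347, 0.938, -0.003], [0.938, -0.347, 0.001], [-0.0, -0.003, -1.0]]
contact_force: [-0.1, 0.4, 0.8]
gripper_width: 0.0879
grasp_force: 0.0
```

{"name": "jog_arm", "arguments": {"targets": [[0,0,0,0,0],[0,0,0,0,0],[0,0,0,0,0],[0,0,0,0,0]]}}

```text
t: 21.5
ee_pos: [0.6832, -0.078, 0.0561]
eef_rot: [[0.348, 0.938, 0.002], [0.938, -0.348, -0.001], [0.0, 0.002, -1.0]]
contact_force: [-0.3, -0.1, -0.6]
gripper_width: 0.088
grasp_force: 0.0
```

```bash
python3 -c "
from h import *
st()"
```

```text
t 21.50 tcp [ 0.6832 -0.078   0.0561] phi 69.7 tilt [ 0.002 -0.001] F [-0.34 -0.12 -0.6 ] T [-0.095  0.087  0.044] w 0.0880 gf 0.0 q [-0.29  0.75  1.09 -0.    1.31  0.07]
```

{"name": "jog_arm", "arguments": {"targets": [[0.3,0,0,0,0],[0.4,0,0,0,0],[1,0,0,0,0],[1,0,0,0,0],[1,0,0,0,0]]}}

```text
t: 22.0
ee_pos: [0.6829, -0.0779, 0.0549]
eef_rot: [[0.348, 0.938, 0.0], [0.938, -0.348, -0.0], [0.0, 0.0, -1.0]]
contact_force: [1.1, -0.1, 0.2]
gripper_width: 0.0562
grasp_force: 29.7
```

{"name": "jog_arm", "arguments": {"targets": [[1,0,0,0,0],[1,0,0,0,0],[1,0,0,0,0]]}}

```text
t: 22.3
ee_pos: [0.6829, -0.0779, 0.0549]
eef_rot: [[0.348, 0.938, 0.0], [0.938, -0.348, -0.0], [0.0, 0.0, -1.0]]
contact_force: [1.3, 0.7, 0.5]
gripper_width: 0.0561
grasp_force: 29.7
```

```bash
python3 -c "
from h import *
st()"
```

```text
t 22.30 tcp [ 0.6829 -0.0779  0.0549] phi 69.7 tilt [ 0. -0.] F [1.34 0.65 0.51] T [-0.052 -0.061  0.021] w 0.0561 gf 29.7 q [-0.29  0.75  1.09  0.    1.3   0.07]
```

{"name": "jog_arm", "arguments": {"targets": [[1,0,0,-0.02,0],[1,0,0,-0.04,0],[1,0,0,-0.04,0],[1,0,0,0,0],[1,0,0,0,0]]}}

```text
t: 22.8
ee_pos: [0.6824, -0.0778, 0.1546]
eef_rot: [[0.348, 0.938, -0.0], [0.938, -0.348, 0.0], [-0.0, -0.0, -1.0]]
contact_force: [0.4, -0.6, -4.2]
gripper_width: 0.0562
grasp_force: 29.7
```

{"name": "jog_arm", "arguments": {"targets": [[1,0.03,0,0,0],[1,0.05,0,0,0],[1,0,0,0,0],[1,0,0,0,0],[1,0,0,0,0]]}}

```text
t: 23.3
ee_pos: [0.7099, -0.0036, 0.1533]
eef_rot: [[0.348, 0.937, -0.003], [0.937, -0.348, 0.0], [-0.001, -0.003, -1.0]]
contact_force: [-0.3, 0.2, -2.9]
gripper_width: 0.0563
grasp_force: 29.9
```

```bash
python3 -c "
from h import *
tq()"
```

```text
tool x,y torque [ 0.0626 -0.1237] sem [0.0064 0.0094] t 23.65
```

{"name": "jog_arm", "arguments": {"targets": [[1,-0.03,0,0,0],[1,-0.05,0,0,0],[1,0,0,0,0],[1,0,0,0,0],[1,0,0,0,0]]}}

```text
t: 24.2
ee_pos: [0.683, -0.0771, 0.1549]
eef_rot: [[0.347, 0.938, 0.0], [0.938, -0.347, 0.0], [0.001, 0.0, -1.0]]
contact_force: [-0.6, 1.0, -3.2]
gripper_width: 0.0561
grasp_force: 29.9
```

```bash
python3 -c "
from h import *
tq();st()"
```

```text
tool x,y torque [ 0.0585 -0.0303] sem [0.0061 0.0087] t 24.55
t 24.60 tcp [ 0.6828 -0.0775  0.1548] phi 69.7 tilt [-0.  0.] F [ 0.94  0.18 -3.08] T [ 0.001  0.125 -0.002] w 0.0560 gf 29.9 q [-0.28  0.67  0.96  0.    1.52  0.07]
```

{"name": "jog_arm", "arguments": {"targets": [[1,0.03,0,0,0],[1,0.05,0,0,0],[1,0,0,0,0],[1,0,0,0,0],[1,0,0,0,0]]}}

```text
t: 25.1
ee_pos: [0.7104, -0.0035, 0.1548]
eef_rot: [[0.348, 0.937, -0.0], [0.937, -0.348, -0.0], [-0.001, -0.0, -1.0]]
contact_force: [0.5, -0.6, -2.7]
gripper_width: 0.0563
grasp_force: 29.9
```

```bash
python3 -c "
from h import *
tq()"
```

```text
tool x,y torque [ 0.0569 -0.1453] sem [0.0097 0.0103] t 25.45
```

{"name": "jog_arm", "arguments": {"targets": [[1,-0.03,0,0,0],[1,-0.05,0,0,0],[1,0,0,0,0],[1,0,0,0,0],[1,0,0,0,0]]}}

```text
t: 26.0
ee_pos: [0.683, -0.0771, 0.1549]
eef_rot: [[0.347, 0.938, 0.0], [0.938, -0.347, 0.001], [0.001, 0.0, -1.0]]
contact_force: [-0.9, 0.8, -3.1]
gripper_width: 0.0559
grasp_force: 29.9
```

```bash
python3 -c "
from h import *
tq();st()"
```

```text
tool x,y torque [ 0.0668 -0.0232] sem [0.0094 0.0151] t 26.35
t 26.40 tcp [ 0.6829 -0.0775  0.1548] phi 69.7 tilt [-0.  0.] F [-0.54  0.59 -3.1 ] T [ 0.005  0.063 -0.013] w 0.0564 gf 29.9 q [-0.28  0.67  0.95  0.    1.52  0.07]
```

Bottle 3 rattles: differences 0.09 and 0.12, against 0.04 or less for the others. Next I'll plan the carry and check the nearby obstacles.

```bash
python3 - <<'E'
from h import *
a=cv2.imread("pics/scene0.png");
print("green cap",ray("scene",335,324,.115).round(3),"head edge scene",[ray("scene",*p,.46).round(3)[:2].tolist() for p in((400,255),(395,240),(440,290),(520,318))],"side",[ray("side",*p,.46).round(3)[:2].tolist() for p in((131,190),(131,240),(100,300))])
for ph in (69.7,40,30): print(ph);plan((.4535,-.29,.19),ph,start=((.6829,-.0775,.19),69.7))
E
```

```text
green cap [ 0.301 -0.426  0.115] head edge scene [[0.223, -0.662], [0.244, -0.628], [0.212, -0.751], [0.254, -0.847]] side [[0.603, -0.471], [0.69, -0.516], [0.753, -0.585]]
69.7
[[0, -0.04, -0.02, -0.0, -0.0], [0, -0.04, -0.02, -0.0, -0.0], [0, -0.04, -0.02, -0.0, -0.0], [0, -0.04, -0.02, -0.0, -0.0], [0, -0.04, -0.02, -0.0, -0.0]]
[[0, -0.039, -0.021, -0.0, -0.0], [0, -0.04, -0.02, -0.0, -0.0]]
40
[[0, -0.04, -0.02, -0.0, 4.2], [0, -0.041, -0.017, -0.0, 4.2], [0, -0.042, -0.014, -0.0, 4.3], [0, -0.043, -0.011, -0.0, 4.2], [0, -0.044, -0.008, -0.0, 4.3]]
[[0, -0.045, -0.005, -0.0, 4.2], [0, -0.045, -0.001, -0.0, 4.3]]
30
[[0, -0.04, -0.02, -0.0, 5.7], [0, -0.042, -0.016, -0.0, 5.7], [0, -0.043, -0.012, -0.0, 5.7], [0, -0.044, -0.008, -0.0, 5.6], [0, -0.044, -0.003, -0.0, 5.7]]
[[0, -0.045, 0.001, -0.0, 5.6], [0, -0.044, 0.005, -0.0, 5.7]]
```

{"name": "jog_arm", "arguments": {"targets": [[1,0,0,-0.035,0],[1,-0.02,-0.01,0,0],[1,-0.04,-0.02,0,0],[1,-0.04,-0.02,0,0],[1,-0.04,-0.02,0,0]]}}

```text
t: 26.9
ee_pos: [0.5672, -0.1855, 0.19]
eef_rot: [[0.347, 0.938, 0.0], [0.938, -0.347, -0.0], [-0.0, 0.0, -1.0]]
contact_force: [0.0, -1.3, -2.5]
gripper_width: 0.0559
grasp_force: 29.9
```

{"name": "jog_arm", "arguments": {"targets": [[1,-0.04,-0.02,0,0],[1,-0.04,-0.02,0,0],[1,-0.04,-0.02,0,0],[1,-0.019,-0.011,0,0],[1,0,0,0.02,0]]}}

```text
t: 27.4
ee_pos: [0.4525, -0.2933, 0.1721]
eef_rot: [[0.351, 0.936, 0.003], [0.936, -0.351, -0.005], [-0.003, 0.005, -1.0]]
contact_force: [-0.8, 0.3, -4.5]
gripper_width: 0.0561
grasp_force: 29.9
```

{"name": "jog_arm", "arguments": {"targets": [[1,0,0,0.03,0],[1,0,0,0.015,0],[1,0,0,0.005,0],[1,0,0,0,0],[1,0,0,0,0]]}}

```text
t: 27.9
ee_pos: [0.454, -0.2908, 0.1208]
eef_rot: [[0.348, 0.938, 0.001], [0.938, -0.348, -0.001], [-0.001, 0.002, -1.0]]
contact_force: [0.1, 0.3, -3.6]
gripper_width: 0.0559
grasp_force: 29.9
```

{"name": "jog_arm", "arguments": {"targets": [[1,0,0,0,0],[1,0,0,0,0],[1,0,0,0,0],[1,0,0,0,0],[1,0,0,0,0]]}}

```text
t: 28.4
ee_pos: [0.4536, -0.2904, 0.1199]
eef_rot: [[0.348, 0.938, 0.0], [0.938, -0.348, -0.0], [-0.0, 0.0, -1.0]]
contact_force: [0.6, -0.1, -4.1]
gripper_width: 0.0558
grasp_force: 29.9
```

```bash
python3 - <<'E'
from h import *
st()
a=bot.get_image('scene');b=bot.get_image('side')
cv2.imwrite('pics/f.png',np.hstack([cv2.resize(a[170:340,230:400],(400,400)),cv2.resize(b[160:330,200:410],(400,324))[:, :] if 0 else cv2.resize(b[150:330,190:400],(400,400))]))
E
```

```text
t 28.40 tcp [ 0.4536 -0.2904  0.1199] phi 69.7 tilt [ 0. -0.] F [ 0.63 -0.12 -4.07] T [-0.005  0.119 -0.002] w 0.0558 gf 29.9 q [-0.79  0.45  1.48 -0.    1.22 -0.43]
```

View pics/f.png

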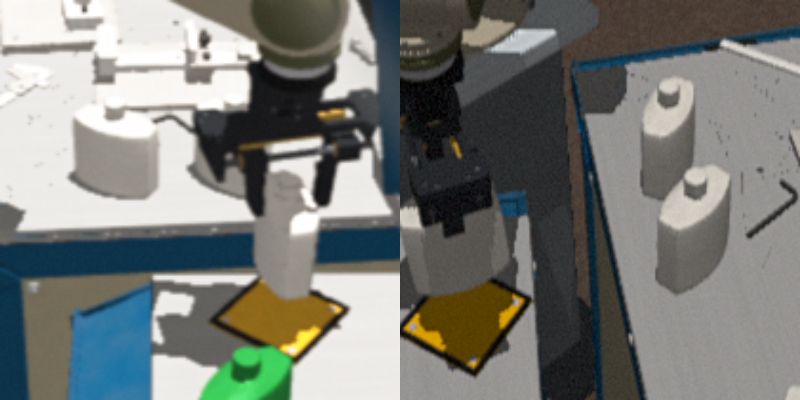

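Bottles 1 and 2 stand upright at their places (crop 668,140 and 692,230). Bottle 3 hangs level above the plate (crop 285,240). Handing in.

```bash
python3 -c "
from station import bot
print(bot.close_job())"
```

```text
the job is handed in; nothing more can be done
None
```

The rattling bottle is bottle 3 (the farthest), and the job is handed in with it held still and level about 6 cm above the middle of the reject plate; quiet bottles 1 and 2 stand upright at their places, though my first grip on bottle 2 slipped and rocked it, and the caliper and hex key were not touched.

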